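# Release a bearing ball with the feeder's lever and ease the lid down

### The job

Press down the paddle of the ball feeder's lever with the fingertips so that the linked lid lifts, and keep it up until the steel ball has rolled out into the open tray in front. Then let the lever come up slowly under your fingers, so that the lid eases shut and does not slam, and move clear. Work the lever only: touch neither the lid nor the ball, and leave the things lying nearby where they are.

Things in the scene. Friction and masses are not known exactly. Their poses are not given: they have to be found in the camera images.
- feeder: Grey steel ball feeder, fixed to the bench. Origin on the bench under the hopper, z up, -x its front (towards the robot). Base x -158 to +58, y -45 to +45 mm. Hopper 62 wide, 98 high, x -60 to +55, floor sloping down to the front; before it an open tray (inside x -153 to -59, y -38 to +38, rim 40 above the bench). Three prongs at the lid's front edge hold the ball. The lever is on the -y side.
- paddle (a point): Middle of the top of the lever's rubber-topped paddle, a 46 x 50 mm plate beside the tray. At rest at (-99, -100, +101) mm in the feeder's frame, rising 0.19 rad to the front; pressed, it goes 31 mm straight down (within 5 mm in x) to a stop 70 mm above the bench, then falling 0.21 rad to the front.
- lever (a joint): Lever angle in rad: 0 at rest (paddle up, lid shut), 0.40 fully pressed (stop). Pressing the paddle takes about 2 to 6 N; weight and a spring bring it back up by themselves, with little damping, so if let go the lid slams.
- lid (a joint): Lid angle in rad, linked to the lever: 1.4 x its angle. 0 shut, 0.56 fully open. The lid (64 mm wide, 112 mm long) hinges at its rear edge, 98 mm above the bench; its front edge rises to about 155 mm. The ball passes under the prongs from about 0.35 rad on.
- ball_center (a point): Centre of the loose steel ball, 40 mm diameter, 260 g. At the start in the hopper behind the lid's prongs, at about (-35, 0, +59) mm in the feeder's frame; with the lid up it rolls out by itself in a second or two. Lying in the tray its centre is about 29 to 36 mm above the bench.
- tape_measure: Yellow and black tape measure, 47 x 93 x 65 mm high, loose, to the left of the feeder; origin under its middle. Bystander.
- screw_tin: Round tin, 62 mm across, 46 mm high, loose, behind and to the right; origin under its middle. Bystander.
- relay: Small black relay with a bracket, 32 x 29 x 38 mm high, loose, left and nearer the robot; origin under its middle. Bystander.
- fuse_case: Small flat red and white case, 40 x 56 x 18 mm high, loose, to the right; origin under its middle. Bystander.

How it is judged (in metres and radians):
On the way, in this order (a step that is already met when the one before it is completed fails the run):
1. the fingers press the lever and the lid begins to lift (lid above 0.08 rad) (value of joint lid above 0.08 rad and contact force between the fingers and lever above 0.5 N), for 0.02 s.
2. the ball is in the tray while the lid is still held up (above 0.2 rad) (x of ball_center in the frame of feeder between -0.155 and -0.07 m and y of ball_center in the frame of feeder between -0.04 and 0.04 m and z of ball_center in the frame of feeder below 0.042 m and value of joint lid above 0.2 rad), for 0.1 s.
At the end, for the whole second after the job is handed in: The ball lies in the feeder's tray (its centre inside the tray walls, less than 42 mm above the bench, slower than 50 mm/s) and the lid is shut (below 0.03 rad) (x of ball_center in the frame of feeder between -0.155 and -0.07 m and y of ball_center in the frame of feeder between -0.04 and 0.04 m and z of ball_center in the frame of feeder below 0.042 m and value of joint lid below 0.03 rad and linear speed of ball below 0.05 m/s); the robot touches nothing.
It fails at once if the lid falls faster than 2.5 rad/s (slams) (velocity of joint lid below -2.5 rad/s).
It fails at once if the robot touches the lid (contact force between any of the fingers, the arm and lid above 1 N).
It fails at once if the robot touches the ball (contact force between any of the fingers, the arm and ball above 0.3 N).
It fails at once if the ball is lifted (z of ball_center in the frame of feeder above 0.1 m).
It fails at once if a thing nearby is moved by more than 20 mm (distance of any of tape_measure, screw_tin, relay, fuse_case from where it was at the start of the episode above 0.02 m).
It also fails if it takes over 32 s, if anything falls off the work surface, if the arm or the gripper's body presses on something with over 40 N, if the wrist force passes 120 N, or if a joint passes its speed limit or range.

### The arm

A 6-joint arm with a two-finger parallel gripper is mounted at the origin on a cart in front of the work surface, level with it; the furniture and walls round the work are solid. World frame = base frame: x ahead of the robot, y to its left, z up, the work surface at z = 0. Lengths are in mm, angles in rad, forces in N, time in s.
With the tool pointing down it reaches from about 350 to 775 mm from the base axis. Payload 7.3 kg.
Tool frame: the origin (TCP) lies at the very end of the fingers, on their centre line; the grasp point (between the pads) lies 19 mm behind it; z points along the fingers, y is the line along which they close (so a half turn about z gives the same grasp; the last joint's range is limited). The gripper opens to 92 mm and grips with 3 to 60 N. Pads are 19 mm wide; open, the fingers measure 130 mm over their backs; the gripper's body (75 mm by 190 mm) begins 47 mm behind the grasp point.
Start: joints at [-1.263, 0.342, 1.524, -0, 1.275, -0.146], TCP at [230.176, -471.873, 226.741] pointing down, gripper open.
Joint ranges: [-2.53, 2.53], [-0.77, 2.02], [0.04, 2.7], [-1, 4.14], [0.28, 2.66], [-3.11, 3.11]. Speed limits (rad/s): [2.57, 2.57, 3.14, 3.14, 3.14, 3.14].

### API

Orientations are given as [roll, pitch, yaw] about the fixed x, y, z axes, in that order (R = Rz(yaw) Ry(pitch) Rx(roll)).
In Python, from plant import bot gives the robot as it stands.
- The arm moves only by the tool jog_arm, never from a script. Its argument "targets" is a list of rows, each an object with "xyz": the shift along the tool's x, y, z as a fraction of full scale, a list of three; "spin": the turn about the tool's z as a fraction of full scale. In form: [{"xyz": [x, y, z], "spin": spin}, ...]. A call has exactly 10 rows; each row shifts and turns the commanded pose from where the row before left it, along the tool's axes as they then stand; what a row does not reach is not made up. Full scale, the value 1, is 80 mm for a shift and 0.1 rad for a turn. A row lasts 1/8 s, in which the tool goes at most 62.5 mm and 10.7 degrees, less where a joint would pass 70% of its speed; a pose out of reach is approached as far as the arm can. A call with a number of a shift or a turn outside -1 to 1 is refused whole. A call with a gripper value outside its range is refused whole. "gripper" is the opening in per cent of the stroke, from 0 (shut) to 100 (fully open), set as the call begins (left out, the last holds). The fingers move at their own pace and stop on an object; the grip force is fixed at half the most. Time passes only in rows, so rows that do not move let the fingers close, or fill a call up. It gives the time, the measured TCP pose, the force, the opening and the grip force at its end, in the units of the state.
- bot.get_obs(): the state, without advancing time (a new reading comes with each control period).
- bot.capture(name): name is "side" or "top" or "wrist"; returns the picture (384x512x3 uint8, blue, green, red); there is no depth.
- bot.get_calibration(name): a dict with "vfov" (degrees; the focal length in pixels is half the picture's height over the tangent of half this angle, whatever the lens; pixels are square), "cx", "cy" (the principal point, pixels), "eye" and "rotation" of the camera in the world. Camera axes: x right, y down, z forward; pixel columns grow to the right and rows downward; lengths in mm; the calibration is good to about 2 mm. A picture is of the moment at which its call begins: read the wrist's pose just before it. get_calibration takes no time and is no camera call; for the wrist camera it gives the pose at the moment of the call.
- bot.close_job(): hands the job in; it is judged then, once.
The state is a dict: "time": time; "joint_positions": joint angles; "dq": joint speeds; "tau": joint torques, N m; "tool_pos": TCP position; "tcp_rot": TCP orientation; "contact_force": force on the tool from outside, world axes, zero at the start; "moment": the same for the moment, N m; "grip_width": finger opening in mm; "finger_force": force on a finger pad.
Only numpy, scipy, OpenCV 4.12 (cv2) and the standard library are available. Lean on these libraries where they do the work, as an engineer would, in place of code of your own. Each camera call takes 0.05 s, during which the arm holds its last target. There are 200 camera calls.

## Working session

There is one attempt and no reset: what is moved stays moved. The work goes in short steps, Python scripts to look and compute and a tool call to move; the robot and the scene stay as the last step left them, time stands still between calls to the robot, and variables do not carry over. Pictures are saved under pics/ and viewed, at most 10 in all, crops included, and the job is handed in when it is done.

Besides the shell and the picture viewer there is one more tool, called after "Emit:" in YAML: its name, and indented under it one key for each argument. jog_arm: Moves the arm, as the interface text tells. Shift numbers are shares of 80 mm and turn numbers shares of 0.1 rad, none past 1 either way. Its arguments: {"type":"object","properties":{"targets":{"type":"array","items":{"type":"object","properties":{"xyz":{"type":"array","items":{"type":"number"}},"spin":{"type":"number"}}}},"gripper":{"type":"number"}},"required":["targets"]}

```bash
mkdir -p pics
python3 - <<'E'
from plant import bot
import cv2
print({k:v for k,v in bot.get_obs().items()})
for n in("side","top"):
    cv2.imwrite(f"pics/{n}0.png",bot.capture(n)); print(n,bot.get_calibration(n))
E
```

```text
{'time': 0.0, 'joint_positions': array([-1.26299588e+00,  3.42692682e-01,  1.52502109e+00, -2.08328070e-05,
        1.27539753e+00, -1.45988764e-01]), 'dq': array([ 0.00058913,  0.00163344, -0.00013375, -0.00054954, -0.00010452,
       -0.00203051]), 'tau': array([ 1.03851903e-04, -4.31238484e+01, -2.44222856e+01,  7.16771325e-02,
        5.57654025e-02, -1.25732709e-04]), 'tool_pos': array([ 230.04051018, -471.4614445 ,  226.05913634]), 'tcp_rot': array([-3.14008726e+00, -2.01209116e-04,  4.53795141e-01]), 'contact_force': array([ 0.07120211,  0.07426416, -0.45114063]), 'moment': array([0.01700311, 0.05190759, 0.01176527]), 'finger_force': 0.0, 'grip_width': 91.4568285288279}
side {'vfov': 51.05440531652854, 'cx': 255.25123694336511, 'cy': 192.79192359736564, 'eye': array([-461.17068457, -470.13657482,  726.87672196]), 'rotation': array([-2.10413252,  0.01825785, -1.1722605 ])}
top {'vfov': 53.738385385025815, 'cx': 249.5720066270078, 'cy': 194.15986798965585, 'eye': array([ 310.02670746,  -20.66774791, 1107.50155988]), 'rotation': array([-2.9499679 , -0.02542233, -1.59783952])}
```

View pics/top0.png

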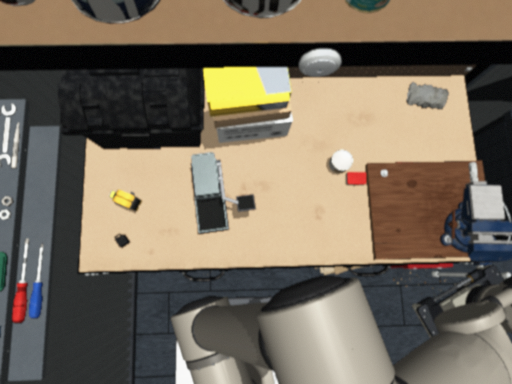

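View pics/side0.png

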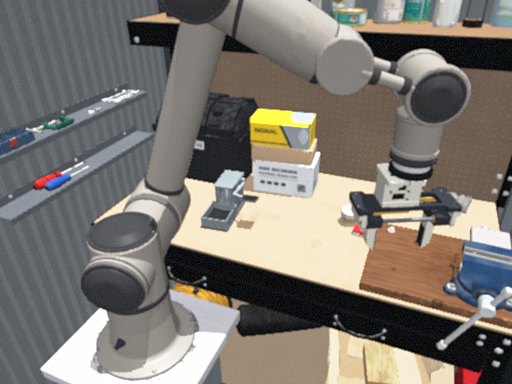

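The top view shows the feeder at about (210,192) px, with the dark paddle at about (245,202). The tape measure is at (126,200), the relay at (122,240), the tin at (341,160) and the fuse case at (356,178). Next I'll turn these pixels into positions.

```bash
cat > h.py <<'E'
from plant import bot
import cv2, numpy as np
from scipy.spatial.transform import Rotation as Ro
def ray(n,u,v,z,c=None):
    c=c or bot.get_calibration(n); f=192/np.tan(np.radians(c['vfov'])/2)
    d=Ro.from_euler('xyz',c['rotation']).apply([(u-c['cx'])/f,(v-c['cy'])/f,1]); e=np.array(c['eye'])
    return e+d*(z-e[2])/d[2]
def pix(n,p,c=None):
    c=c or bot.get_calibration(n); f=192/np.tan(np.radians(c['vfov'])/2)
    q=Ro.from_euler('xyz',c['rotation']).inv().apply(np.array(p)-c['eye']); return q[:2]/q[2]*f+[c['cx'],c['cy']]
E
python3 - <<'E'
from h import *
im=cv2.imread('pics/top0.png')
m=(im.max(2)<75).astype(np.uint8); m[:, :185]=0; m[:,270:]=0; m[:150]=0; m[245:]=0
n,l,s,c=cv2.connectedComponentsWithStats(m)
for i in range(1,n):
    if s[i,4]>30:
        print(s[i],c[i]); cs,_=cv2.findContours((l==i).astype(np.uint8),0,1); print(cv2.minAreaRect(cs[0]))
        for z in (40,101): print(z,ray('top',*c[i],z))
cv2.imwrite('pics/z.png',cv2.resize(im[140:250,170:290],None,fx=5,fy=5,interpolation=cv2.INTER_CUBIC))
E
```

```text
[197 194  28  36 827] [210.40991536 211.9286578 ]
((210.8231658935547, 211.40853881835938), (33.681617736816406, 26.061843872070312), 83.6598129272461)
40 [467.51104699  59.0972581   40.        ]
101 [458.51195502  54.53926442 101.        ]
[238 196  16  14 203] [245.43349754 202.50738916]
((245.5, 202.5), (13.0, 15.0), 90.0)
40 [492.35850562 -40.92052338  40.        ]
101 [481.93956095 -39.76322362 101.        ]
```

View pics/z.png

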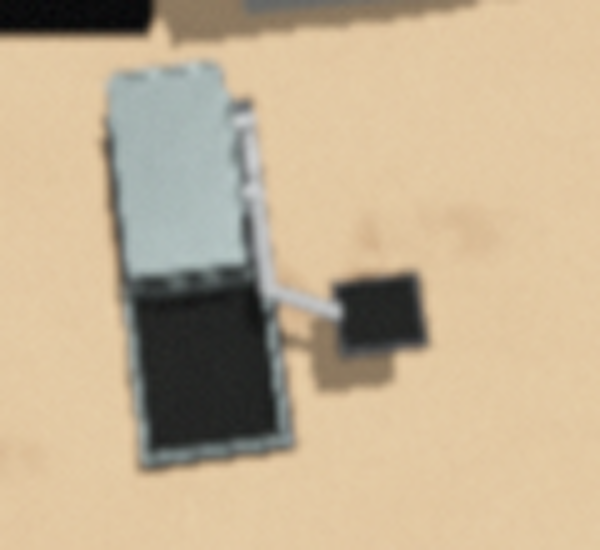

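The crop shows the tray's front rim from (142,465) to (293,443) crop px, the paddle's middle at (381,314), and the linkage between the hopper and the paddle. I'll spin the tool and close the fingers while working out the heading.

Run:
```python
from h import *
g=lambda u,v,z: ray('top',170+u/5-.4,140+v/5-.4,z)
a=g(142,465,40);b=g(293,443,40);print(a,b)
d=a-b; th=np.arctan2(-d[0],d[1]);print('theta',th, np.hypot(*d[:2]))
mid=(a+b)/2; R=Ro.from_euler('z',th)
o=mid-R.apply([-156,0,40]); print('origin',o)
P=o+R.apply([-99,-100,101]);print('paddle pred',P,'seen',g(381,314,101), g(381,314,99))
```

```text
[409.77813535  94.25437343  40.        ] [420.06686167   9.45188017  40.        ]
theta 0.12073565308779903 85.42435690135966
origin [569.7868654   70.64216266   0.        ]
paddle pred [483.5518094  -40.55367861 101.        ] seen [482.21054259 -40.75781629 101.        ] [482.55268579 -40.79773688  99.        ]
```

Emit:
jog_arm:
  targets:
    - {"xyz":[0,0,0],"spin":-1}
    - {"xyz":[0,0,0],"spin":-1}
    - {"xyz":[0,0,0],"spin":-1}
    - {"xyz":[0,0,0],"spin":-1}
    - {"xyz":[0,0,0],"spin":-1}
    - {"xyz":[0,0,0],"spin":-1}
    - {"xyz":[0,0,0],"spin":-1}
    - {"xyz":[0,0,0],"spin":-1}
    - {"xyz":[0,0,0],"spin":-1}
    - {"xyz":[0,0,0],"spin":-1}
  gripper: 0

```text
time: 1.35
tool_pos: [230.1, -471.6, 226.3]
tcp_rot: [-3.141, -0.001, 1.457]
contact_force: [-0.3, -0.4, -0.1]
grip_width: 0.8
finger_force: 0.0
```

Emit:
jog_arm:
  targets:
    - {"xyz":[0,0,0],"spin":-1}
    - {"xyz":[0,0,0],"spin":-1}
    - {"xyz":[0,0,0],"spin":-0.35}
    - {"xyz":[0.5,0.38,0],"spin":0}
    - {"xyz":[0.5,0.38,0],"spin":0}
    - {"xyz":[0.5,0.38,0],"spin":0}
    - {"xyz":[0.5,0.38,0],"spin":0}
    - {"xyz":[0.5,0.38,0],"spin":0}
    - {"xyz":[0.5,0.38,0],"spin":0}
    - {"xyz":[0.5,0.38,0],"spin":0}

```text
time: 2.6
tool_pos: [409.1, -167.3, 226.7]
tcp_rot: [3.141, 0.0, 1.688]
contact_force: [0.5, -0.0, -0.3]
grip_width: 0.5
finger_force: 0.0
```

Emit:
jog_arm:
  targets:
    - {"xyz":[0.3,0.23,0],"spin":0}
    - {"xyz":[0.3,0.23,0],"spin":0}
    - {"xyz":[0.3,0.23,0],"spin":0}
    - {"xyz":[0.3,0.23,0],"spin":0}
    - {"xyz":[0.1,0.1,0.1],"spin":0}
    - {"xyz":[0.0,0.0,0.3],"spin":0}
    - {"xyz":[0,0,0.3],"spin":0}
    - {"xyz":[0,0,0.2],"spin":0}
    - {"xyz":[0,0,0],"spin":0}
    - {"xyz":[0,0,0],"spin":0}

```text
time: 3.85
tool_pos: [477.5, -56.3, 155.1]
tcp_rot: [3.141, 0.0, 1.688]
contact_force: [-0.2, 0.0, -0.4]
grip_width: 0.2
finger_force: 0.0
```

Run:
```python
from h import *
print(bot.get_obs()['tool_pos'])
a=bot.capture('wrist');b=bot.capture('side')
cv2.imwrite('pics/w1.png',np.hstack([cv2.resize(a,(400,300)),cv2.resize(b[120:270,150:350],(400,300))]))
```

```text
[477.49734035 -56.30251749 155.06788831]
```

View pics/w1.png

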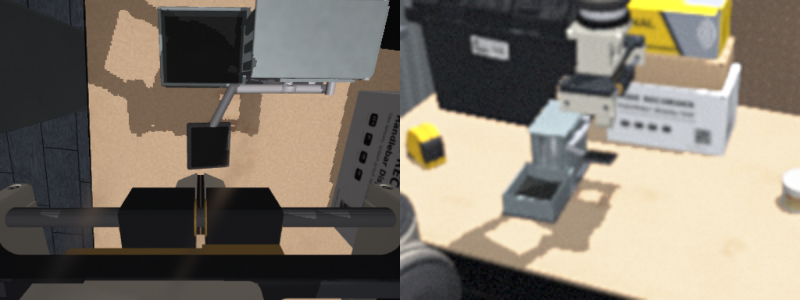

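The wrist view shows the paddle at about (208,147) px in the 400-wide half, with the closed fingers just short of it and in line with the feeder. I'll check its position with a ray.

Run:
```python
from h import *
print(ray('wrist',208.5*1.28,147*1.28,100))
```

```text
[484.02972092 -40.49974829 100.        ]
```

Emit:
jog_arm:
  targets:
    - {"xyz":[0.07,0.04,0],"spin":0}
    - {"xyz":[0.075,0.04,0],"spin":0}
    - {"xyz":[0,0,0.15],"spin":0}
    - {"xyz":[0,0,0.15],"spin":0}
    - {"xyz":[0,0,0.15],"spin":0}
    - {"xyz":[0,0,0.05],"spin":0}
    - {"xyz":[0,0,0.05],"spin":0}
    - {"xyz":[0,0,0.05],"spin":0}
    - {"xyz":[0,0,0.05],"spin":0}
    - {"xyz":[0,0,0.05],"spin":0}

```text
time: 5.2
tool_pos: [482.2, -43.7, 98.8]
tcp_rot: [3.142, 0.0, 1.689]
contact_force: [-2.2, -0.5, 4.3]
grip_width: 0.2
finger_force: 2.0
```

Emit:
jog_arm:
  targets:
    - {"xyz":[0,0,0.05],"spin":0}
    - {"xyz":[0,0,0.05],"spin":0}
    - {"xyz":[0,0,0.05],"spin":0}
    - {"xyz":[0,0,0.05],"spin":0}
    - {"xyz":[0,0,0.05],"spin":0}
    - {"xyz":[0,0,0],"spin":0}
    - {"xyz":[0,0,0],"spin":0}
    - {"xyz":[0,0,0],"spin":0}
    - {"xyz":[0,0,0],"spin":0}
    - {"xyz":[0,0,0],"spin":0}

```text
time: 6.45
tool_pos: [482.2, -43.6, 78.7]
tcp_rot: [-3.141, -0.0, 1.689]
contact_force: [-4.3, 0.4, 4.9]
grip_width: 0.0
finger_force: 2.4
```

Run:
```python
from h import *
a=bot.capture('wrist');b=bot.capture('top')
cv2.imwrite('pics/w2.png',np.hstack([cv2.resize(a,(400,300)),cv2.resize(b[140:250,170:317],(400,300))]))
```

```text
(no output)
```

View pics/w2.png

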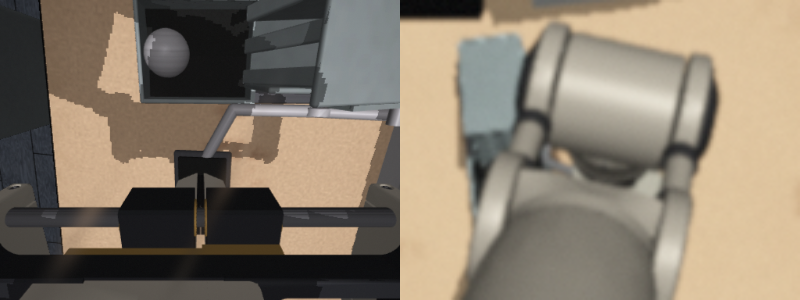

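The wrist view shows the lid up and the ball at (167,52) in the tray, lying at its front end. I'll hold briefly, then ease the lever up.

Emit:
jog_arm:
  targets:
    - {"xyz":[0,0,0],"spin":0}
    - {"xyz":[0,0,0],"spin":0}
    - {"xyz":[0,0,0],"spin":0}
    - {"xyz":[0,0,0],"spin":0}
    - {"xyz":[0,0,-0.02],"spin":0}
    - {"xyz":[0,0,-0.02],"spin":0}
    - {"xyz":[0,0,-0.02],"spin":0}
    - {"xyz":[0,0,-0.02],"spin":0}
    - {"xyz":[0,0,-0.02],"spin":0}
    - {"xyz":[0,0,-0.02],"spin":0}

```text
time: 7.8
tool_pos: [482.8, -43.6, 88.6]
tcp_rot: [3.14, 0.0, 1.689]
contact_force: [-1.1, 1.3, 5.0]
grip_width: -0.0
finger_force: 2.1
```

Emit:
jog_arm:
  targets:
    - {"xyz":[0,0,-0.02],"spin":0}
    - {"xyz":[0,0,-0.02],"spin":0}
    - {"xyz":[0,0,-0.02],"spin":0}
    - {"xyz":[0,0,-0.02],"spin":0}
    - {"xyz":[0,0,-0.02],"spin":0}
    - {"xyz":[0,0,-0.02],"spin":0}
    - {"xyz":[0,0,-0.02],"spin":0}
    - {"xyz":[0,0,-0.02],"spin":0}
    - {"xyz":[0,0,-0.02],"spin":0}
    - {"xyz":[0,0,-0.02],"spin":0}

```text
time: 9.05
tool_pos: [481.0, -43.4, 103.7]
tcp_rot: [-3.139, -0.001, 1.689]
contact_force: [-0.5, 0.3, -0.1]
grip_width: 0.3
finger_force: 0.0
```

Emit:
jog_arm:
  targets:
    - {"xyz":[0,0,-0.02],"spin":0}
    - {"xyz":[0,0,-0.02],"spin":0}
    - {"xyz":[0,0,-0.02],"spin":0}
    - {"xyz":[0,0,-0.02],"spin":0}
    - {"xyz":[0,0,-0.02],"spin":0}
    - {"xyz":[0,0,-0.02],"spin":0}
    - {"xyz":[0,0,-0.02],"spin":0}
    - {"xyz":[0,0,-0.02],"spin":0}
    - {"xyz":[0,0,-0.02],"spin":0}
    - {"xyz":[0,0,-0.02],"spin":0}

```text
time: 10.3
tool_pos: [482.3, -43.6, 120.4]
tcp_rot: [-3.142, 0.0, 1.689]
contact_force: [0.4, 0.2, -0.0]
grip_width: 0.6
finger_force: 0.0
```

Released. I'll lift clear, back away and check.

Emit:
jog_arm:
  targets:
    - {"xyz":[0,0,-0.2],"spin":0}
    - {"xyz":[0,0,-0.3],"spin":0}
    - {"xyz":[0,0,-0.3],"spin":0}
    - {"xyz":[-0.3,0,-0.2],"spin":0}
    - {"xyz":[-0.4,0,0],"spin":0}
    - {"xyz":[-0.4,0,0],"spin":0}
    - {"xyz":[-0.3,0,0],"spin":0}
    - {"xyz":[0,0,0],"spin":0}
    - {"xyz":[0,0,0],"spin":0}
    - {"xyz":[0,0,0],"spin":0}

```text
time: 11.55
tool_pos: [495.4, -153.9, 200.4]
tcp_rot: [-3.141, -0.0, 1.69]
contact_force: [0.3, 0.2, 0.0]
grip_width: 0.2
finger_force: 0.0
```

Run:
```python
from h import *
a=bot.capture('wrist');b=bot.capture('top')
cv2.imwrite('pics/w3.png',np.hstack([cv2.resize(a,(400,300)),cv2.resize(b[140:250,170:317],(400,300))]))
```

```text
(no output)
```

View pics/w3.png

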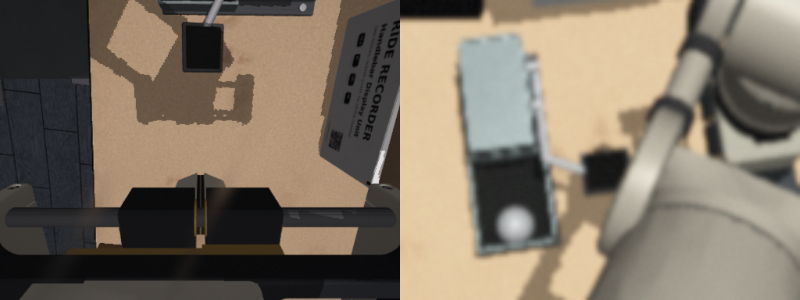

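The top view shows the lid shut, the paddle back up, the ball at (516,224) px in the tray and the arm clear.

```bash
python3 -c "
from plant import bot
print(bot.close_job())"
```

```text
the job is handed in; nothing more can be done
None
```

The job is handed in: the ball rolled into the tray with the lid held up, I let the lever up slowly under the fingers, and the last pictures show the lid shut and the arm clear; the hand-in call returned no verdict.

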